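# Hang the nesting fondue drip pans on one hook

### The arm

A 7-joint arm with a two-finger parallel gripper is mounted at the origin on the work surface. World frame = base frame: x ahead of the robot, y to its left, z up, the work surface at z = 0. Lengths are in m, angles in degrees, forces in N, time in s.
With the tool pointing down it reaches from about 0.35 to 0.775 m from the base axis. Payload 3.1 kg.
Tool frame: the origin (TCP) lies on the centre line of the jaws, within the pads' length; the fingertips stand 17 mm ahead of it and the grasp point (between the pads) lies 2 mm behind it (robot.tip_reach is the distance from the TCP to the fingertips, in m); z points along the fingers, y is the direction in which the jaws open and shut (so a half turn about z gives the same grasp; the last joint's range is limited). The gripper opens to 85 mm and grips with 20 to 120 N. Pads are 22 mm wide; open, the fingers measure 114 mm over their backs; the gripper's body (76 mm by 85 mm) begins 54 mm behind the grasp point. The pads swing forward as they close: fully open they stand 13 mm farther back than shut.
Start: joints at [-2.389, 17.813, 0.802, 86.603, -0.252, 75.585, -1.558], TCP at [0.55, 0, 0.248] pointing down, gripper open.
Joint ranges: [-154.91, 154.91], [-16.99, 109.72], [-72.82, 74.43], [7.12, 147.25], [-82.49, 262.49], [11.32, 116.49], [-174.64, 174.64]. Speed limits (degrees/s): [159.86, 159.86, 180, 180, 180, 180, 180].

### API

Orientations are given as [roll, pitch, yaw] about the fixed x, y, z axes, in that order (R = Rz(yaw) Ry(pitch) Rx(roll)).
In Python, from station import robot, fingers, vision, workorder, recognise gives the robot as it stands. Calls block until the motion is done:
- robot.move_to(position, orientation): joint-space move of the TCP to a pose.
- robot.line_to(position, orientation=None, velocity=0.15, f_stop=None): straight line of the TCP; orientation=None keeps the orientation; velocity is the mean speed in m/s. With f_stop (N) it stops when the force on the tool has changed by that much, and returns True; else False.
- robot.move_j(angles): joint-space move.
- fingers.gripper_to(opening, force=None): opening from 0.0 (shut) to 1.0 (fully open); force is the grip in N (None keeps the last); returns when the fingers have stopped.
- robot.pause(seconds).
- robot.inverse_kinematics(position, orientation): joint angles nearest the present ones, or None.
- vision.grab_frame(name): name is "scene" or "side" or "wrist"; returns the picture (384x512x3 uint8, red, green, blue); there is no depth.
- vision.calibration(name): a dict with "mtx" (3x3 intrinsics, pixels), "extrinsics" (4x4, takes a point from world to camera coordinates); the wrist camera has in their place "T_tool_cam" (4x4, takes a point from camera to tool coordinates, whose origin is the TCP and whose axes are the flange's). Camera axes: x right, y up, looking along -z (the intrinsics and any distortion apply to the point x, -y, -z); pixel columns grow to the right and rows downward; lengths in m; the calibration is good to about 2 mm. A picture is of the moment at which its call begins: read the wrist's pose just before it. calibration takes no time and is no camera call.
A pose or a line that the arm cannot do raises robot.PlanningError and nothing moves.
- workorder.close_job(): hands the job in, once; it reports no verdict.
Trained networks look in the newest picture that a camera, given by its name, has taken for a name from the list of things; names that differ only in an ending like _2 or _b are one class to them, and where a whole thing is asked for, a point or a joint stands for the part that bears it (a point fixed in the world has none). Each returns a list of dicts, best first, with "p" (0 to 1); they miss things now and then, are a little off and sometimes report something else, mostly with a low value. They report only what shows in the picture. A call takes as long as a camera call. They do not tell look-alikes from the thing itself.
- recognise(label, camera): "rect" ([centre column, centre row, width, height] in pixels, round what is visible of it).
Readings, each from a call of its own:
- robot.current_time_s(): time.
- robot.current_joint_positions(): joint angles.
- robot.current_dq(): joint speeds.
- robot.current_joint_torque(): joint torques, N m.
- robot.current_tool_pos(): TCP position.
- robot.current_eef_rot(): TCP orientation.
- robot.current_contact_force(): force on the tool from outside, world axes, zero at the start.
- robot.current_torque(): the same for the moment, N m.
- robot.current_finger_gap(): opening from 0.0 (shut) to 1.0 (fully open).
Only numpy, scipy, OpenCV 4.12 (cv2) and the standard library are available. Lean on these libraries where they do the work, as an engineer would, in place of code of your own. Each camera call takes 0.05 s, during which the arm holds its last target.

### The job

Hang the three drip pans by their eyes on the one hook rod, in the order large, medium, small, each nested into the one before. As each goes on, first slide the large one back to the sprung yellow pad and the others back to the pan before, and hold it pressed there for about half a second with a gentle push of about 10 N (never as much as 20 N), then ease off and let go. Leave all three hanging straight and still, resting close against one another, and do not knock the hook or disturb the mug, the jar or the pepper mill.

Things in the scene. Friction and masses are not known exactly. Their poses are not given: they have to be found in the camera images.
- large: The large drip pan, grey enamel, 260 g (varies 20 %): shallow pan standing upright on its bottom rim, 120 mm wide (y), walls 3 mm, side and bottom rims 28 mm deep, open at the top, back plate up to z = 110 mm. Origin: on the underside, middle of the width, in the plane of the back face. z up; back looks to +x, open side to -x. Centre of mass 8 mm before the back face, 58 mm up.
- large_eye (a point): Middle of the roof of the large pan's hanging eye, in the plane of the back face (pan frame [0, 0, 80] mm), axes as the pan's. The eye is a straight bore along x, 15 mm wide, 22 mm high, through a steel hub 20 mm long (x = -20 to 0). The hub's front stops the back face of the next pan. Hung, the roof rests on the rod's top.
- large_tab (a point): Grasp point on the large pan's dark wooden tab (pan frame [-10, 0, 138] mm, axes as the pan's): 58 mm above the eye's roof, 16 mm below the tab's top, 28 mm above the back plate's top. The tab is 10 mm thick in y and 12 mm in x (-16 to -4): take it from above, fingers closing along y.
- medium: The medium drip pan, red enamel, 210 g (varies 20 %): shallow pan standing upright on its bottom rim, 104 mm wide (y), walls 3 mm, side and bottom rims 28 mm deep, open at the top, back plate up to z = 100 mm. Origin: on the underside, middle of the width, in the plane of the back face. z up; back looks to +x, open side to -x. Centre of mass 8 mm before the back face, 56 mm up.
- medium_eye (a point): Middle of the roof of the medium pan's hanging eye, in the plane of the back face (pan frame [0, 0, 70] mm), axes as the pan's. The eye is a straight bore along x, 15 mm wide, 22 mm high, through a steel hub 20 mm long (x = -20 to 0). The hub's front stops the back face of the next pan. Hung, the roof rests on the rod's top.
- medium_tab (a point): Grasp point on the medium pan's dark wooden tab (pan frame [-10, 0, 128] mm, axes as the pan's): 58 mm above the eye's roof, 16 mm below the tab's top, 28 mm above the back plate's top. The tab is 15 mm thick in y and 12 mm in x (-16 to -4): take it from above, fingers closing along y.
- small: The small drip pan, white enamel, 160 g (varies 20 %): shallow pan standing upright on its bottom rim, 88 mm wide (y), walls 3 mm, side and bottom rims 28 mm deep, open at the top, back plate up to z = 90 mm. Origin: on the underside, middle of the width, in the plane of the back face. z up; back looks to +x, open side to -x. Centre of mass 8 mm before the back face, 54 mm up.
- small_eye (a point): Middle of the roof of the small pan's hanging eye, in the plane of the back face (pan frame [0, 0, 60] mm), axes as the pan's. The eye is a straight bore along x, 15 mm wide, 22 mm high, through a steel hub 20 mm long (x = -20 to 0). The hub's front stops the back face of the next pan. Hung, the roof rests on the rod's top.
- small_tab (a point): Grasp point on the small pan's dark wooden tab (pan frame [-10, 0, 118] mm, axes as the pan's): 58 mm above the eye's roof, 16 mm below the tab's top, 28 mm above the back plate's top. The tab is 20 mm thick in y and 12 mm in x (-16 to -4): take it from above, fingers closing along y.
- hook: Fixed chrome hook stand: foot plate 160 x 130 x 12 mm, post 177 mm tall, 30 mm wide; one level slippery round rod, diameter 10 mm, axis 150 mm above the table, runs 135 mm along -x from the post's front face (x = 0). At its end (x = -135 to -128 mm) a nib stands 5 mm above the rod's top: an eye passes it with its roof 5 to 12 mm above the rod's top. Origin on the table under the rod's root.
- rod_root (a point): On the rod's top line (z = 155 mm) at the post's front face; axes as the hook's, so the rod runs along -x. Friction of an eye on the rod about 0.2; a pan that is pushed by its tab also bears down on the rod by some newtons.
- rod_tip (a point): On the line of the rod's top (z = 155 mm) at the rod's free end, 135 mm from the root; axes as the hook's.
- keeper: Backstop at the rod's root: a clamp with a sprung yellow pad, 50 mm wide, 34 mm below to 24 mm above the rod's top. This origin (rod axis, post face) does NOT tell where the pad is: its front face stands 16 to 40 mm before the post, unreported, to be found by feel. It gives 1 mm per 3 N, up to 10 mm, and springs back: ease off before letting go. The clamp does not move.
- mug: Bystander: blue mug, 80 mm across, 90 mm tall; origin under its centre.
- jar: Bystander: amber jar with a steel cap, 64 mm across, 110 mm tall; origin under its centre.
- mill: Bystander: wooden pepper mill, 50 mm across, 150 mm tall; origin under its centre. Not listed: a chrome rack (480 x 240 mm, 340 mm tall) along the table's left side, centred on x = 600, y = 620 mm, loaded with kitchen things.
There are look-alikes about, which are no part of the job. Several things look just like the medium: the one meant starts farthest to the robot's left.

How it is judged:
By the outcome, as a careful person would: the job done as asked, in the order asked, and still so for the second after the job is handed in, with the robot touching nothing.
It also fails if it takes over 72 s, if anything falls off the work surface, if the arm or the gripper's body presses on something with over 40 N, if the wrist force passes 120 N, or if a joint passes its speed limit or range.

## Working session

There is one attempt and no reset: what is moved stays moved. The work goes in short steps, each a Python script; the robot and the scene stay as the last script left them, time stands still between calls to the robot, and variables do not carry over. Pictures are saved under pics/ and viewed, and the job is handed in when it is done.

```bash
ls; mkdir -p pics; python3 - <<'E'
from station import robot, fingers, vision, workorder, recognise
import cv2
for n in ["scene","side","wrist"]:
    im=vision.grab_frame(n); cv2.imwrite(f"pics/a_{n}.png",im[:,:,::-1])
    c=vision.calibration(n); print(n,c)
    for l in ["large","medium","small","large_tab","medium_tab","small_tab","hook","keeper","mug","jar","mill"]:
        try: print(l,[(round(d['p'],2),[round(float(x)) for x in d['rect']]) for d in recognise(l,n)])
        except Exception as e: print(l,e)
print(robot.current_time_s(), robot.current_tool_pos(), robot.current_eef_rot(), robot.tip_reach)
E
```

```text
pics
scene {'mtx': array([[390.19125773,   0.        , 254.84348998],
       [  0.        , 390.19125773, 196.23202185],
       [  0.        ,   0.        ,   1.        ]]), 'extrinsics': array([[-0.40717798,  0.91332473,  0.00663564,  0.21342571],
       [-0.70725814, -0.31988986,  0.63044143,  0.2711303 ],
       [ 0.57792042,  0.25200876,  0.77620846, -1.59163077],
       [ 0.        ,  0.        ,  0.        ,  1.        ]])}
large [(0.94, [243, 188, 36, 35]), (0.52, [194, 259, 29, 40])]
medium [(0.95, [141, 189, 33, 34]), (0.7, [200, 169, 25, 43]), (0.68, [194, 128, 27, 36])]
small [(0.65, [183, 214, 32, 36])]
large_tab [(0.66, [247, 188, 36, 39])]
medium_tab [(0.96, [141, 188, 37, 39]), (0.91, [196, 166, 28, 37]), (0.84, [162, 155, 29, 31]), (0.47, [182, 215, 27, 34])]
small_tab [(0.97, [182, 214, 27, 36])]
hook [(0.94, [271, 275, 72, 110])]
keeper [(0.49, [283, 253, 15, 19])]
mug [(0.78, [193, 259, 29, 37]), (0.16, [185, 216, 30, 35])]
jar [(0.68, [372, 245, 28, 40]), (0.24, [247, 189, 36, 36])]
mill [(0.73, [182, 215, 31, 34]), (0.62, [378, 283, 27, 34])]
side {'mtx': array([
[... 1573 characters left out ...]
0]])}
large [(0.75, [153, 224, 63, 106])]
medium [(0.66, [176, 316, 29, 50]), (0.51, [90, 376, 10, 15])]
small [(0.75, [298, 305, 45, 79]), (0.44, [400, 244, 103, 86])]
large_tab [(0.81, [155, 227, 67, 111]), (0.51, [175, 317, 23, 47])]
medium_tab [(0.9, [176, 318, 23, 50]), (0.5, [88, 376, 13, 11]), (0.19, [432, 22, 61, 43])]
small_tab [(0.81, [295, 304, 43, 76]), (0.58, [177, 316, 26, 50])]
hook [(0.73, [417, 55, 171, 107])]
keeper [(0.97, [431, 20, 65, 38])]
mug [(0.81, [401, 246, 103, 84]), (0.6, [298, 300, 46, 73])]
jar [(0.56, [420, 56, 177, 109])]
mill [(0.3, [299, 300, 40, 70])]
1.8 [5.50013988e-01 1.74469532e-05 2.48283442e-01] [-1.79998879e+02  3.39136545e-03  9.00043727e+01] 0.017
```

View pics/a_scene.png

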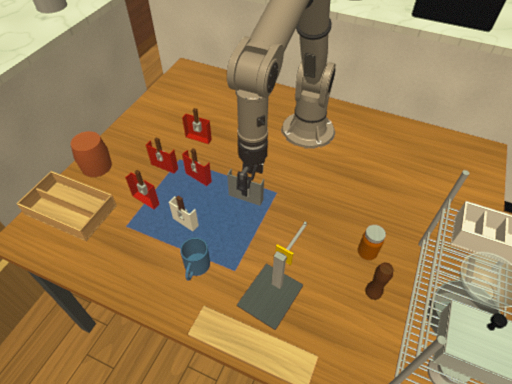

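View pics/a_side.png

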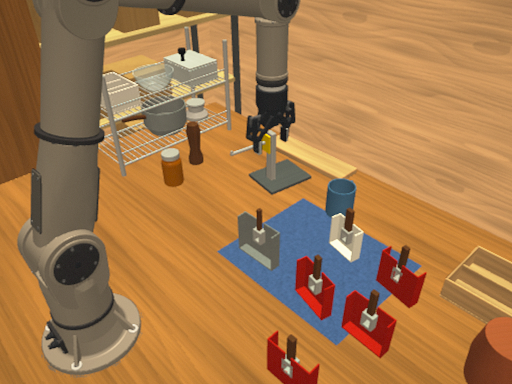

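View pics/a_wrist.png

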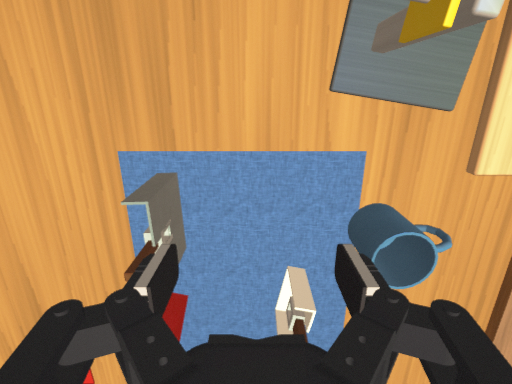

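The scene view shows four red pans, at (141,189), (162,155), (197,166) and (197,127). The grey pan is at (245,187) and the white one at (183,214). I'll triangulate the reds to find which has the greatest y.

```bash
cat > h.py <<'E'
import numpy as np, cv2
from scipy.spatial.transform import Rotation as Rn
from station import robot, fingers, vision, workorder, recognise
def cam(n,pose=None):
    c=vision.calibration(n)
    if n!="wrist": return c["mtx"],c["extrinsics"]
    p,r=pose
    T=np.eye(4);T[:3,:3]=Rn.from_euler('xyz',r,degrees=True).as_matrix();T[:3,3]=p
    return c["mtx"],np.linalg.inv(T@c["T_tool_cam"])
def proj(K,E,P):
    q=(E[:3,:3]@np.atleast_2d(P).T).T+E[:3,3]
    q=q*[1,-1,-1]; u=(K@q.T).T
    return u[:,:2]/u[:,2:]
def ray(K,E,uv):
    d=np.linalg.inv(K)@[uv[0],uv[1],1]; d=d*[1,-1,-1]
    R=E[:3,:3]; return -R.T@E[:3,3], R.T@d
def onz(K,E,uv,z):
    o,d=ray(K,E,uv); return o+d*(z-o[2])/d[2]
def pose(): return np.array(robot.current_tool_pos()),np.array(robot.current_eef_rot())
E
python3 - <<'E'
from h import *
K,E=cam("scene")
for n,uv in dict(rA=(141,188),rB=(162,155),rC=(197,167),rD=(197,127),grey=(245,187),white=(183,214),mug=(195,258),jar=(372,243),mill=(378,282)).items(): print(n,onz(K,E,uv,.06).round(3))
K,E=cam("side")
for n,uv in dict(a=(314,287),b=(369,325),c=(402,278),d=(292,362),grey=(259,241),white=(346,237),mug=(341,198)).items(): print(n,onz(K,E,uv,.06).round(3))
a=cv2.imread("pics/a_scene.png");cv2.imwrite("pics/cs.png",cv2.resize(a[90:260,110:320],None,fx=3.8,fy=3.5,interpolation=cv2.INTER_CUBIC))
E
```

```text
rA [ 0.577 -0.396  0.06 ]
rB [ 0.415 -0.417  0.06 ]
rC [ 0.414 -0.272  0.06 ]
rD [ 0.229 -0.377  0.06 ]
grey [ 0.429 -0.079  0.06 ]
white [ 0.613 -0.212  0.06 ]
mug [ 0.737 -0.098  0.06 ]
jar [0.472 0.364 0.06 ]
mill [0.593 0.41  0.06 ]
a [ 0.405 -0.284  0.06 ]
b [ 0.408 -0.429  0.06 ]
c [ 0.569 -0.404  0.06 ]
d [ 0.232 -0.379  0.06 ]
grey [ 0.422 -0.088  0.06 ]
white [ 0.59 -0.23  0.06]
mug [ 0.712 -0.118  0.06 ]
```

View pics/cs.png

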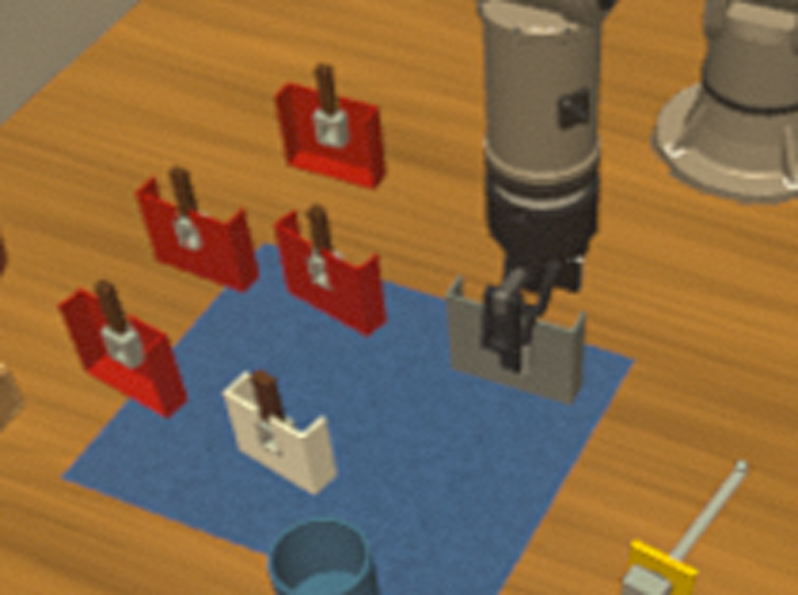

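The chosen medium is the red at scene (197,166), with y about -0.27. The other reds are all at y = -0.38 or below. Next I'll locate the hook.

```bash
python3 - <<'E'
from h import *
a=cv2.imread("pics/a_scene.png")[210:340,225:325];b=cv2.imread("pics/a_side.png")[95:205,215:335]
A=cv2.resize(a,None,fx=4,fy=4,interpolation=cv2.INTER_CUBIC);B=cv2.resize(b,None,fx=4,fy=4,interpolation=cv2.INTER_CUBIC)
cv2.imwrite("pics/hk1.png",A);cv2.imwrite("pics/hk2.png",B)
E
```

```text
(no output)
```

View pics/hk1.png

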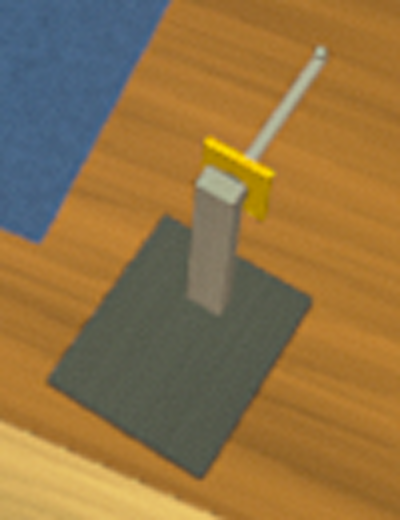

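View pics/hk2.png

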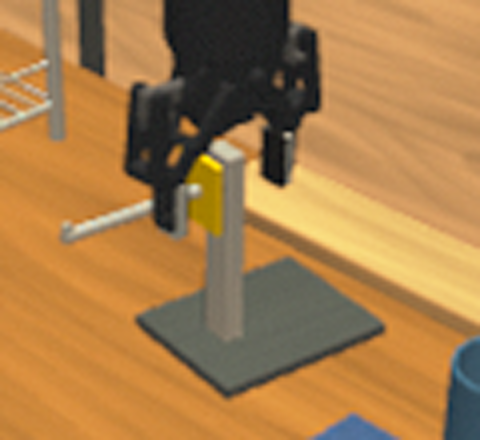

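```bash
python3 - <<'E'
from h import *
K,E=cam("scene")
f=lambda x,y:(225+x/4,210+y/4)
for n,(p,z) in dict(c1=((167,213),.012),c2=((312,300),.012),c3=((203,478),.006),c4=((49,381),.006),tip=((321,48),.16),t1=((207,168),.177),t2=((246,188),.177),t3=((236,204),.177),t4=((195,187),.177),padTL=((205,140),.179),padTR=((273,172),.179)).items(): print(n,onz(K,E,f(*p),z).round(3))
K,E=cam("side")
f=lambda x,y:(215+x/4,95+y/4)
for n,(p,z) in dict(c4=((228,390),.012),c1=((138,320),.012),c2=((289,258),.012),c3=((384,326),.012),tip=((66,224),.16)).items(): print(n,onz(K,E,f(*p),z).round(3))
E
```

```text
c1 [0.641 0.092 0.012]
c2 [0.664 0.217 0.012]
c3 [0.817 0.193 0.006]
c4 [0.797 0.067 0.006]
tip [0.553 0.168 0.16 ]
t1 [0.687 0.134 0.177]
t2 [0.691 0.163 0.177]
t3 [0.704 0.161 0.177]
t4 [0.704 0.133 0.177]
padTL [0.669 0.125 0.179]
padTR [0.673 0.175 0.179]
c4 [0.639 0.083 0.012]
c1 [0.655 0.202 0.012]
c2 [0.811 0.183 0.012]
c3 [0.79  0.058 0.012]
tip [0.554 0.164 0.16 ]
```

```bash
python3 - <<'E'
from h import *
print(robot.current_time_s())
robot.move_to([0.47,-0.26,0.36],[180,0,90])
robot.pause(0.2)
p=pose(); im=vision.grab_frame("wrist"); cv2.imwrite("pics/b_wrist.png",im[:,:,::-1]); np.savez("b.npz",p=p[0],r=p[1]); print(p,robot.current_time_s(),robot.current_joint_positions(), robot.current_contact_force())
s=vision.grab_frame("scene"); cv2.imwrite("pics/b_scene.png",s[:,:,::-1])
s=vision.grab_frame("side"); cv2.imwrite("pics/b_side.png",s[:,:,::-1])
cv2.imwrite("pics/b_w2.png",cv2.resize(im[:,:,::-1],(800,600),interpolation=cv2.INTER_CUBIC))
E
```

```text
1.8
(array([ 0.47075291, -0.25822529,  0.35923926]), array([-1.79939449e+02, -6.98033789e-02,  9.01925592e+01])) 3.1833 [19.82255928 14.50970563  9.49797597 75.76535064 -2.38973605 89.98584572
 29.1823618 ] [-0.30404844  1.16278317 -0.55767972]
```

View pics/b_w2.png

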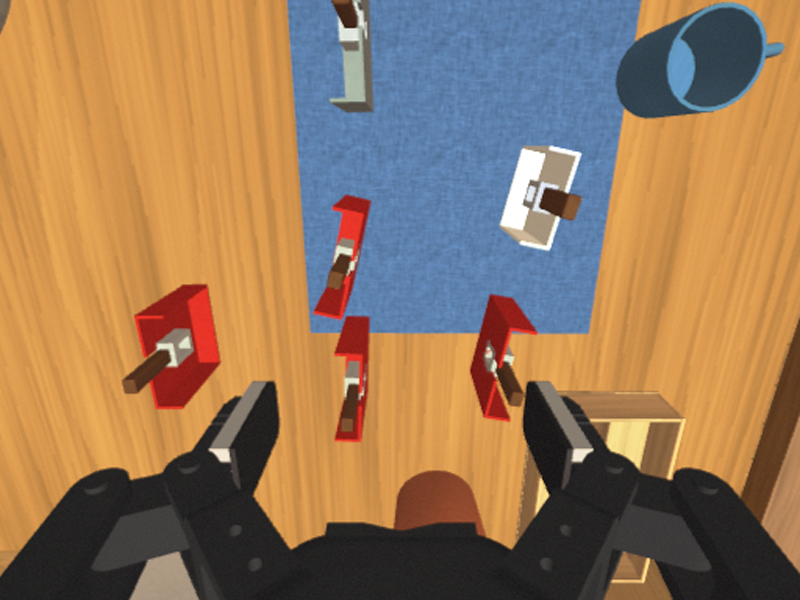

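View pics/b_side.png

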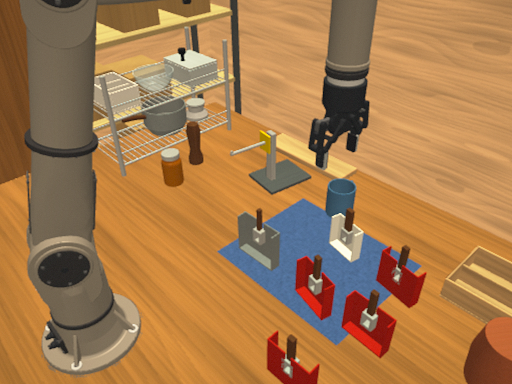

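View pics/b_scene.png

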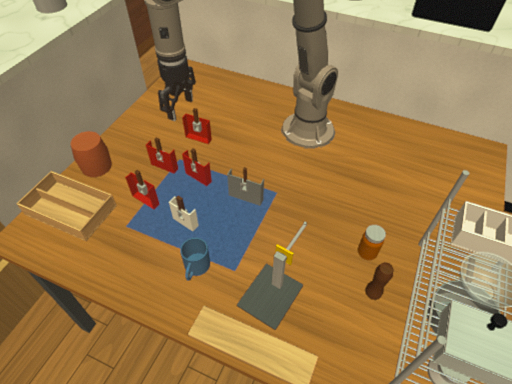

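```bash
python3 - <<'E'
from h import *
w=cv2.imread("pics/b_wrist.png");s=cv2.imread("pics/b_scene.png");d=cv2.imread("pics/b_side.png")
def tile(name,wc,sc,dc):
    t=[]
    for im,(x,y) in ((w,wc),(s,sc),(d,dc)):
        x0=max(0,x-33);y0=max(0,y-48)
        print(name,x0,y0)
        t.append(cv2.resize(im[y0:y0+96,x0:x0+66],(264,384),interpolation=cv2.INTER_CUBIC))
    return np.hstack(t)
cv2.imwrite("pics/t_large.png",tile("large",(225,40),(245,185),(259,240)))
cv2.imwrite("pics/t_med.png",tile("med",(220,165),(197,165),(315,285)))
cv2.imwrite("pics/t_small.png",tile("small",(346,126),(184,212),(346,238)))
E
```

```text
large 192 0
large 212 137
large 226 192
med 187 117
med 164 117
med 282 237
small 313 78
small 151 164
small 313 190
```

View pics/t_large.png

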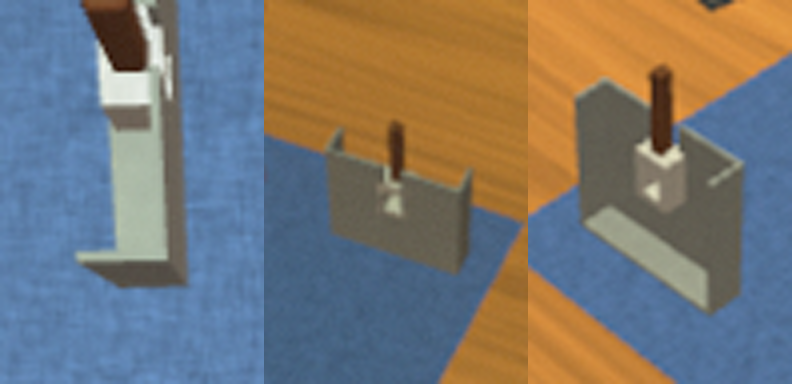

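View pics/t_med.png

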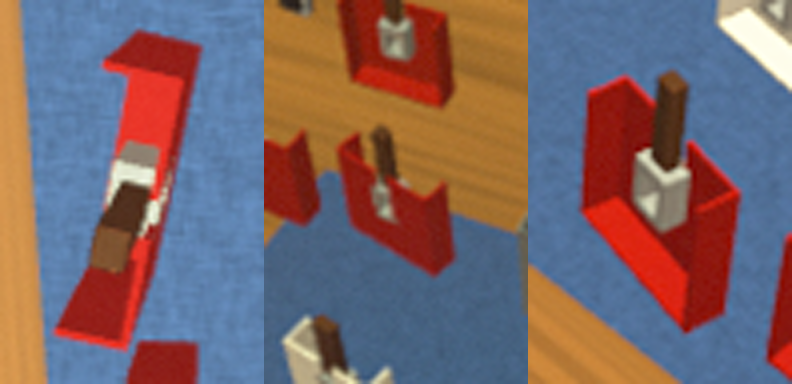

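View pics/t_small.png

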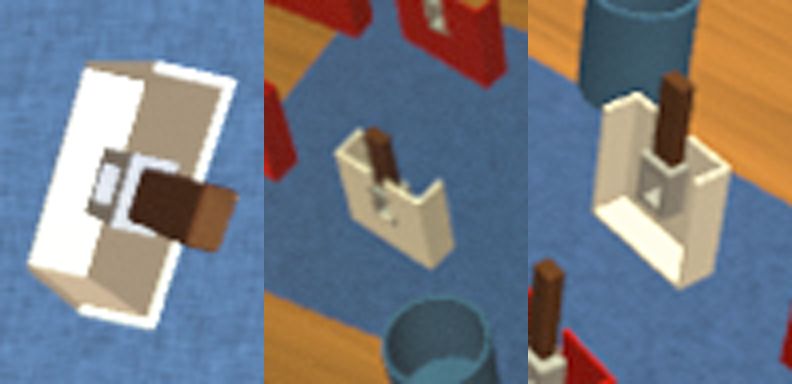

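```bash
cat > fit.py <<'E'
from h import *
from scipy.optimize import least_squares
z=np.load("b.npz");P=(z['p'],z['r'])
cams={n:cam(n,P) for n in("wrist","scene","side")}
f,c,e,d=-.028,-.06,0,0
def C(w,H,t):
    return dict(bp=(0,w/2,0),bm=(0,-w/2,0),fp=(-.028,w/2,0),fm=(-.028,-w/2,0),Bp=(0,w/2,H),Bm=(0,-w/2,H),Fp=(-.028,w/2,H),Fm=(-.028,-w/2,H),t=(-.01,0,t))
M=dict(large=C(.12,.11,.154),medium=C(.104,.1,.144),small=C(.088,.09,.134))
O=dict(large=((192,0),(212,137),(226,192)),medium=((187,117),(164,117),(282,237)),small=((313,78),(151,164),(313,190)))
D=dict(large=dict(wrist=dict(bm=(187,284),fm=(125,284)),scene=dict(bp=(193,274),bm=(69,233),t=(133,123)),
  side=dict(fm=(184,313),bm=(212,292),Bm=(215,160),Bp=(77,78),Fp=(49,97),fp=(54,223),t=(132,70))),
 medium=dict(wrist=dict(bp=(200,45),fp=(140,32),Fp=(105,65),t=(110,252)),scene=dict(bp=(170,274),bm=(90,213),t=(117,131)),
  side=dict(t=(144,78),fm=(158,331),fp=(57,212),bm=(194,312),Bm=(210,192),Bp=(99,78),Fp=(60,92))),
 small=dict(wrist=dict(Fp=(155,65),Bp=(235,80),Fm=(80,310),Bm=(155,328),fp=(87,66),fm=(30,266),t=(213,218)),scene=dict(t=(113,132),bp=(167,269),bm=(88,212)),
  side=dict(t=(149,78),fm=(153,289),fp=(67,212),bm=(183,273),Bm=(201,168),Bp=(108,95),Fp=(74,107))))
G=dict(large=(.425,-.08),medium=(.41,-.275),small=(.605,-.215))
if __name__=="__main__":
  for n in D:
    obs=[(k,cn,np.array(uv)/4+O[n][i]) for i,cn in enumerate(("wrist","scene","side")) for k,uv in D[n][cn].items()]
    def pts(q):
        R=Rn.from_euler('z',q[2]).as_matrix(); return {k:R@np.array(v)+[q[0],q[1],0] for k,v in M[n].items()}
    def res(q):
        T=pts(q); return np.concatenate([proj(*cams[cn],T[k])[0]-uv for k,cn,uv in obs])
    s=least_squares(res,[*G[n],0],loss='soft_l1',x_scale=[.01,.01,.1])
    print(n,s.x[:2].round(4),np.degrees(s.x[2]).round(2))
    r=res(s.x).reshape(-1,2)
    print(' '.join(f"{cn[:2]}.{k}:{a[0]:.1f},{a[1]:.1f}" for (k,cn,_),a in zip(obs,r)))
    for cn in cams:
        oo=[o for o in obs if o[1]==cn]
        def r2(q):
            T=pts(q); return np.concatenate([proj(*cams[cn],T[k])[0]-uv for k,_,uv in oo])
        ss=least_squares(r2,s.x,loss='soft_l1',x_scale=[.01,.01,.1]); print('  ',cn,ss.x[:2].round(4),np.degrees(ss.x[2]).round(1))
E
python3 fit.py
```

```text
large [ 0.4403 -0.08  ] 2.59
wr.bm:0.0,-0.0 wr.fm:-1.8,0.8 sc.bp:-0.5,-0.0 sc.bm:-1.4,0.2 sc.t:-1.1,0.4 si.fm:-0.2,-0.1 si.bm:0.2,-0.6 si.Bm:0.4,-0.3 si.Bp:-0.3,-1.0 si.Fp:-1.2,-0.7 si.fp:-0.9,-0.1 si.t:0.0,-0.9
   wrist [ 0.4441 -0.08  ] 0.3
   scene [ 0.438  -0.0774] 1.3
   side [ 0.4395 -0.0818] 1.9
medium [ 0.4255 -0.2823] -14.54
wr.bp:0.2,0.6 wr.fp:-0.7,-0.4 wr.Fp:-0.7,-0.8 wr.t:-1.7,0.1 sc.bp:-1.1,0.9 sc.bm:-1.8,2.7 sc.t:-1.1,-0.4 si.t:0.5,-0.2 si.fm:-0.8,0.3 si.fp:-0.8,-0.8 si.bm:0.4,0.2 si.Bm:0.6,-0.3 si.Bp:0.8,-1.6 si.Fp:0.2,-0.9
   wrist [ 0.4279 -0.2822] -12.7
   scene [ 0.4185 -0.2811] -17.8
   side [ 0.4244 -0.2825] -13.5
small [ 0.6184 -0.2223] -11.59
wr.Fp:-0.1,-1.0 wr.Bp:-0.3,-0.3 wr.Fm:-0.4,0.7 wr.Bm:-0.6,0.1 wr.fp:-0.7,-1.2 wr.fm:-1.2,0.7 wr.t:-0.4,0.2 sc.t:-1.3,0.7 sc.bp:-0.9,0.3 sc.bm:-1.0,1.7 si.t:0.6,-0.5 si.fm:-0.3,-0.6 si.fp:-0.7,-1.0 si.bm:0.5,-0.7 si.Bm:0.7,-0.9 si.Bp:0.5,-1.4 si.Fp:0.5,-0.8
   wrist [ 0.6191 -0.2224] -11.4
   scene [ 0.6141 -0.2211] -14.0
   side [ 0.6153 -0.2236] -11.3
```

```bash
python3 - <<'E'
from h import *
print(robot.current_time_s(),pose(),robot.current_contact_force())
for p,y in (((.43,-.08,.136),2.6),((.41,-.28,.126),-14.5),((.608,-.22,.116),-11.6),((.50,.17,.22),-9),((.66,.15,.22),-9)):
    for k in (0,180):
        q=robot.inverse_kinematics(list(p),[180,0,y+k]); print(p,y+k,None if q is None else np.round(q))
E
```

```text
3.2833 (array([ 0.47037367, -0.25918585,  0.359689  ]), array([-1.79973039e+02, -2.42929568e-02,  9.00914295e+01])) [-0.20112238  0.39634217 -0.35398756]
(0.43, -0.08, 0.136) 2.6 [ -1.  11.  10. 113.  -2.  56. -77.]
(0.43, -0.08, 0.136) 182.6 [ 14.  11.  -7. 113.   2.  57.  99.]
(0.41, -0.28, 0.126) -14.5 [ 14.  18.  23. 106.  -8.  57. -64.]
(0.41, -0.28, 0.126) 165.5 [ 31.  18.   2. 105.  -1.  57. 108.]
(0.608, -0.22, 0.116) -11.6 [  5.  35.  21.  81. -13.  66. -74.]
(0.608, -0.22, 0.116) 168.4 [21. 35. -4. 80.  3. 65. 95.]
(0.5, 0.17, 0.22) -9 [ -20.   16.   -1.   93.    0.   71. -120.]
(0.5, 0.17, 0.22) 171 [ -7.  17. -17.  92.   5.  71.  56.]
(0.66, 0.15, 0.22) -9 [ -20.   34.   10.   66.   -6.   80. -110.]
(0.66, 0.15, 0.22) 171 [ -7.  35. -13.  66.   7.  80.  62.]
```

```bash
python3 - <<'E'
from h import *
robot.move_to([.4295,-.0802,.24],[180,0,2])
robot.pause(0.3)
p=pose(); im=vision.grab_frame("wrist")[:,:,::-1].copy()
K,E=cam("wrist",p)
for zz,col in ((.138,(0,255,0)),(.154,(255,255,0))):
    pass
import fit
for q,col in (((.4403,-.08,2.6),(0,255,0)),):
    R=Rn.from_euler('z',q[2],degrees=True).as_matrix()
    for k,v in fit.M["large"].items():
        u=proj(K,E,R@np.array(v)+[q[0],q[1],0])[0]; print(k,u.round(1)); cv2.circle(im,tuple(int(a) for a in u.round()),1,col,-1)
cv2.imwrite("pics/c_w.png",cv2.resize(im,(800,600),interpolation=cv2.INTER_CUBIC)); print(p,robot.current_time_s())
E
```

```text
bp [211.3 152.8]
bm [301.2 151.7]
fp [212.7 172.9]
fm [300.4 172. ]
Bp [193.7 176.2]
Bm [318.7 174.9]
Fp [196.1 203.3]
Fm [317. 202.]
t [256.2 202.4]
(array([ 0.42963068, -0.08044486,  0.2400913 ]), array([ 1.79993591e+02, -1.27224314e-02,  1.97788807e+00])) 5.2833
```

View pics/c_w.png

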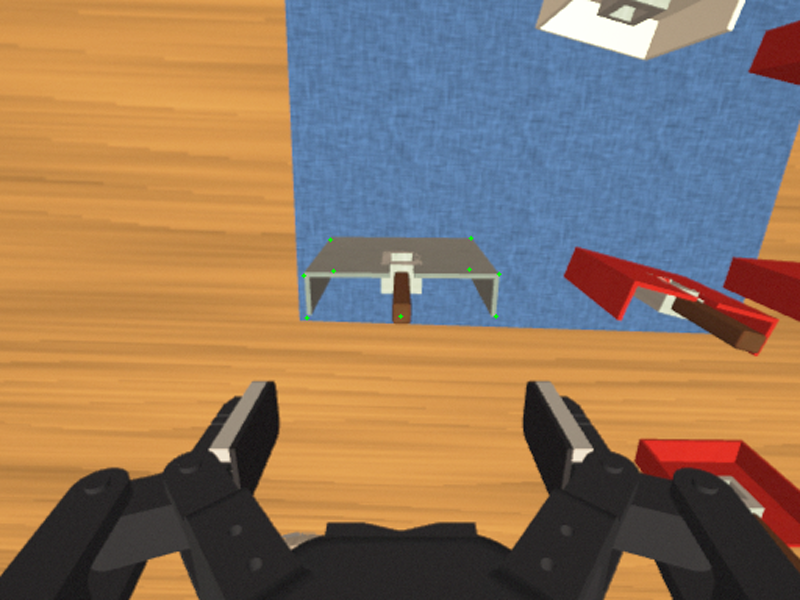

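```bash
python3 - <<'E'
from h import *
robot.line_to([.4300,-.0802,.136],[180,0,2],velocity=.12)
fingers.gripper_to(0.0,60)
print(robot.current_finger_gap(),pose(),robot.current_contact_force())
robot.line_to([.4300,-.0802,.24],velocity=.15)
print(robot.current_contact_force(),robot.current_time_s())
robot.move_to([.510,.173,.232],[180,0,-8.5])
robot.pause(0.4)
p=pose(); im=vision.grab_frame("wrist")[:,:,::-1].copy(); np.savez("d.npz",p=p[0],r=p[1])
cv2.imwrite("pics/d_raw.png",im)
cv2.imwrite("pics/d_w.png",cv2.resize(im,(800,600),interpolation=cv2.INTER_CUBIC)); print(p,robot.current_contact_force(),robot.current_time_s())
for c in("scene","side"): cv2.imwrite(f"pics/d_{c}.png",vision.grab_frame(c)[:,:,::-1])
E
```

```text
0.10039946272916939 (array([ 0.43007811, -0.08033837,  0.1360566 ]), array([ 1.79991101e+02, -1.08299446e-02,  1.99293557e+00])) [ 0.60945396 -0.52715967 -0.45950618]
[-0.29297983  0.20211617 -2.71662975] 7.8167
(array([0.51012088, 0.17233935, 0.23219528]), array([-1.79999738e+02, -1.98761875e-02, -8.56385416e+00])) [-0.01266276  0.41356963 -3.5620175 ] 9.3
```

View pics/d_w.png

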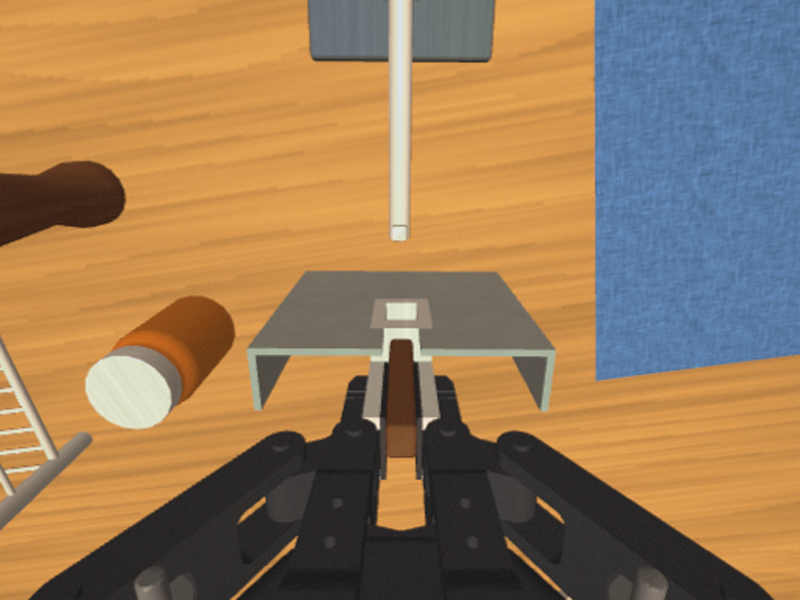

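View pics/d_side.png

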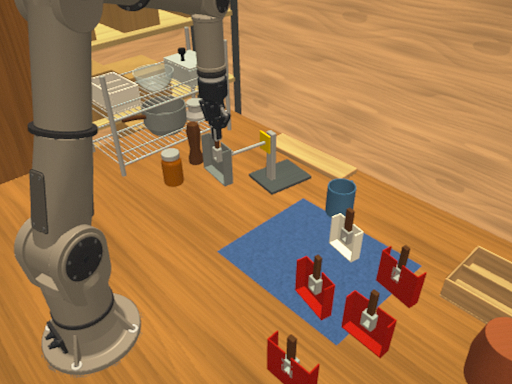

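View pics/d_scene.png

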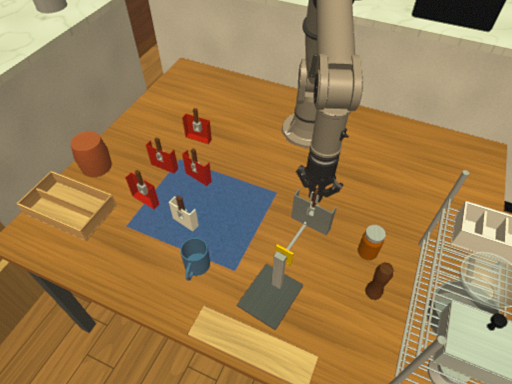

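```bash
python3 - <<'E'
from h import *
im=cv2.imread("pics/d_raw.png").astype(float); z=np.load("d.npz"); K,E=cam("wrist",(z['p'],z['r']))
g=im[:,:,0] # blue: wood low, rod high
pts=[]
for r in range(50,142,6):
    row=g[r,235:278]; th=(row.max()+np.percentile(row,20))/2
    on=np.where(row>th)[0]; a,b=on[0],on[-1]
    l=235+a-(row[a]-th)/(row[a]-row[a-1]); rr=235+b+(row[b]-th)/(row[b]-row[b+1])
    c=(l+rr)/2; P=onz(K,E,(c,r),.15); pts.append(P); print(r,round(l,2),round(rr,2),P.round(4))
pts=np.array(pts); k=np.polyfit(pts[:,0],pts[:,1],1); print("yaw",np.degrees(np.arctan(k[0])),k)
print("tip row",[int(x) for x in g[140:160,255]])
# nib top tip end
for rw,zz in ((152.5,.16),(154,.155)): print(onz(K,E,(255.3,rw),zz).round(4))
R=Rn.from_euler('xyz',z['r'],degrees=True).as_matrix()
# perpendicular offset of tool from rod line
n=np.array([-np.sin(np.arctan(k[0])),np.cos(np.arctan(k[0]))]); print("offset of TCP from rod (+y)",(z['p'][1]-np.polyval(k,z['p'][0]))*np.cos(np.arctan(k[0])))
E
```

```text
50 249.38 261.28 [0.622  0.1562 0.15  ]
56 249.23 261.34 [0.6184 0.1568 0.15  ]
62 249.23 261.42 [0.6147 0.1573 0.15  ]
68 249.33 261.2 [0.611 0.158 0.15 ]
74 249.25 261.14 [0.6072 0.1586 0.15  ]
80 249.64 261.23 [0.6034 0.159  0.15  ]
86 249.53 261.25 [0.5995 0.1596 0.15  ]
92 249.51 261.23 [0.5956 0.1602 0.15  ]
98 249.55 261.06 [0.5916 0.1609 0.15  ]
104 249.44 261.03 [0.5875 0.1616 0.15  ]
110 249.52 261.0 [0.5834 0.1622 0.15  ]
116 249.39 261.08 [0.5793 0.1628 0.15  ]
122 249.47 260.93 [0.5751 0.1635 0.15  ]
128 249.42 260.79 [0.5708 0.1642 0.15  ]
134 249.43 260.78 [0.5665 0.1649 0.15  ]
140 249.36 260.74 [0.5621 0.1656 0.15  ]
yaw -8.844685601181286 [-0.15560688  0.25297902]
tip row [205, 205, 206, 186, 133, 195, 221, 221, 216, 209, 204, 198, 194, 188, 101, 81, 78, 82, 81, 77]
[0.5548 0.1665 0.16  ]
[0.5527 0.1668 0.155 ]
offset of TCP from rod (+y) -0.0012463524826702439
```

```bash
python3 - <<'E'
from h import *
im=cv2.imread("pics/d_raw.png"); z=np.load("d.npz"); p=(z['p'],z['r']); K,E=cam("wrist",p)
R=Rn.from_euler('xyz',p[1],degrees=True).as_matrix()
# expected pan in tool frame: tool x = pan x, tool y=-pan y, z down. grasp point at tool z=-.002
def pan(v): # pan frame large -> world
    v=np.array(v)-[-.010,0,.138]; return p[0]+R@(np.array([0,0,-.002])+np.array([v[0],-v[1],-v[2]]))
for n,v in dict(bl=(0,.06,0),br=(0,-.06,0),Tl=(0,.06,.11),Tr=(0,-.06,.11),el=(0,.0075,.08),er=(0,-.0075,.08),elb=(0,.0075,.058),erb=(0,-.0075,.058),tabt=(-.01,0,.154)).items(): print(n,proj(K,E,pan(v))[0].round(1), pan(v).round(3))
c=im[165:265,150:365]; cv2.imwrite("pics/d_c.png",cv2.resize(c,None,fx=3.7,fy=3.7,interpolation=cv2.INTER_CUBIC))
E
```

```text
bl [195.3 174.5] [0.529 0.23  0.096]
br [317.7 174.4] [0.511 0.112 0.096]
Tl [157.4 225.3] [0.529 0.23  0.206]
Tr [355.7 225.2] [0.511 0.112 0.206]
el [245.9 206.1] [0.521 0.178 0.176]
er [267.1 206.1] [0.519 0.163 0.176]
elb [246.9 195.2] [0.521 0.178 0.154]
erb [266.1 195.2] [0.519 0.163 0.154]
tabt [256.5 287.2] [0.51  0.172 0.25 ]
```

View pics/d_c.png

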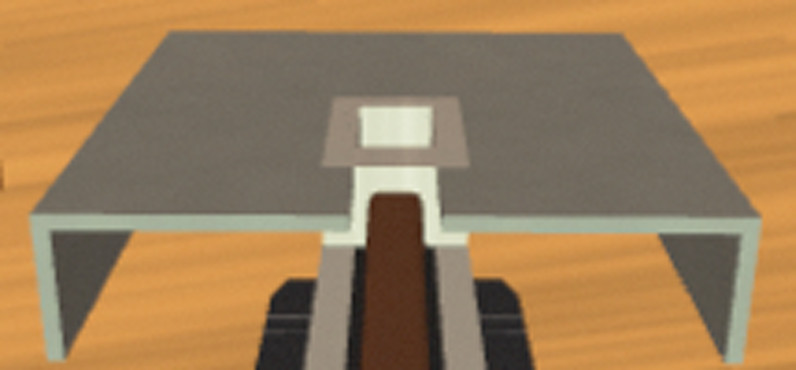

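```bash
cat >> h.py <<'E'
U=np.array([.9881,-.1538]); ROOT=np.array([.687,.1461]); YAW=-8.84
def tcp(b,roof,dx=0.0,dy=0.0):
    """TCP for pan back at distance b before post, roof height above rod top"""
    q=ROOT-(b+.010+dx)*U+dy*np.array([.1538,.9881])
    return [q[0],q[1],.155+roof+.056]
def F():
    f=np.array(robot.current_contact_force()); return np.array([f[:2]@U, f[0]*.1538+f[1]*.9881, f[2]])
def st(m=""):
    p=pose(); b=(ROOT-p[0][:2])@U-.010
    print(m,"b=%.4f lat=%.4f roof=%.4f"%(b,(p[0][:2]-ROOT)@np.array([.1538,.9881]),p[0][2]-.211),"F",F().round(2),"t=%.2f"%robot.current_time_s())
    return b
E
python3 - <<'E'
from h import *
print((ROOT[1]-(-.15561*ROOT[0]+.25298)))
fingers.gripper_to(0.0,120)
robot.line_to(tcp(.16,.0085),[180,0,YAW],velocity=.06)
robot.pause(.3); st("pre")
cv2.imwrite("pics/e_w.png",vision.grab_frame("wrist")[:,:,::-1])
hit=robot.line_to(tcp(.10,.0085),velocity=.05,f_stop=5)
robot.pause(.15); st(f"in {hit}")
cv2.imwrite("pics/e_w2.png",vision.grab_frame("wrist")[:,:,::-1])
a=cv2.imread("pics/e_w.png");b=cv2.imread("pics/e_w2.png");cv2.imwrite("pics/e.png",np.hstack([cv2.resize(x[40:300,150:365],None,fx=1.8,fy=1.8) for x in(a,b)]))
E
```

```text
2.407000000004267e-05
pre b=0.1600 lat=0.0001 roof=0.0088 F [-0.11  0.35 -3.19] t=10.32
in False b=0.1003 lat=0.0001 roof=0.0086 F [-0.05  0.25 -2.23] t=11.88
```

View pics/e.png

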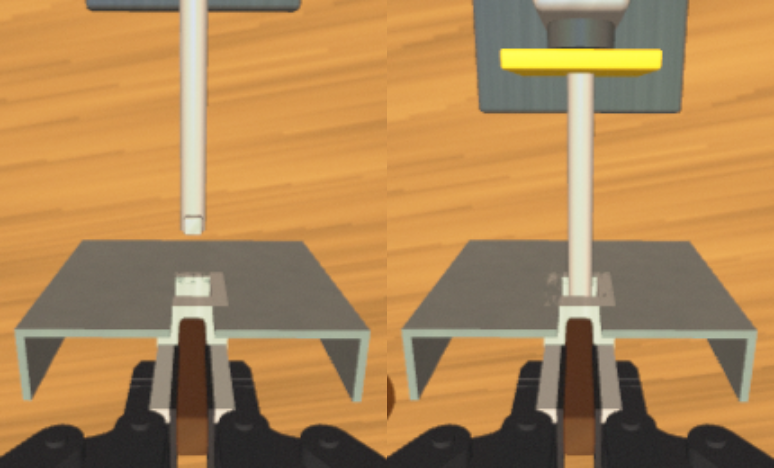

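```bash
python3 - <<'E'
from h import *
robot.line_to(tcp(.10,.002),velocity=.05)
robot.line_to(tcp(.052,.0015),velocity=.08)
robot.pause(.25); b0=st("at .052"); f0=F()
hit=robot.line_to(tcp(.004,.0015),velocity=.015,f_stop=3)
b=st(f"touch {hit}"); robot.pause(.1); b=st(); print((F()-f0).round(2))
np.save("f0.npy",f0)
E
```

```text
at .052 b=0.0524 lat=0.0002 roof=0.0017 F [ 0.3   0.5  -2.71] t=13.21
touch True b=0.0178 lat=-0.0000 roof=0.0000 F [-0.79  0.22  3.08] t=15.36
 b=0.0178 lat=-0.0000 roof=0.0001 F [-1.03 -0.2   2.72] t=15.46
[-1.33 -0.7   5.44]
```

```bash
python3 - <<'E'
from h import *
st(); print(pose()[1], robot.current_torque())
a=vision.grab_frame("wrist")[:,:,::-1];b=vision.grab_frame("side")[:,:,::-1];c=vision.grab_frame("scene")[:,:,::-1]
cv2.imwrite("pics/f.png",np.hstack([cv2.resize(a[40:300,150:365],(400,484)),cv2.resize(b[100:210,200:300],(400,484))]))
cv2.imwrite("pics/f_sc.png",c)
E
```

```text
b=0.0178 lat=-0.0000 roof=0.0001 F [-1.03 -0.2   2.72] t=15.46
[179.93908104   0.31484434  -8.80622631] [ 0.01803569  0.16803359 -0.00372607]
```

View pics/f.png

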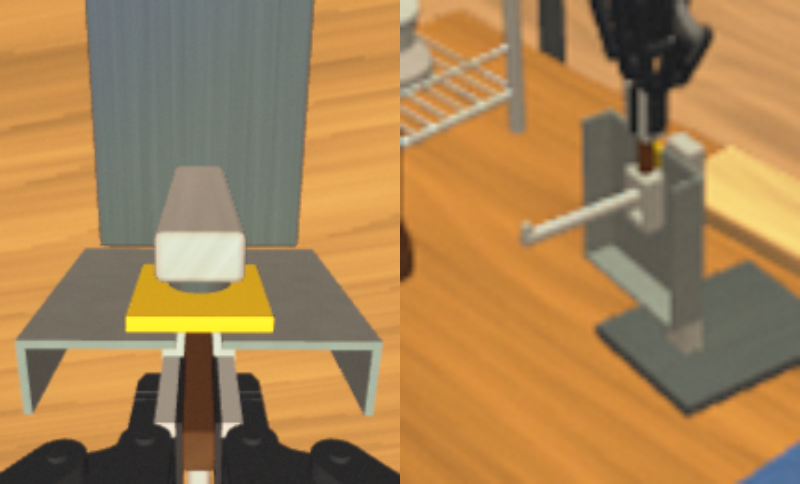

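```bash
python3 - <<'E'
from h import *
f0=np.load("f0.npy")
robot.line_to(tcp(.0195,.002),[180,0,YAW],velocity=.02)
robot.pause(.2); st("raised"); print(pose()[1],robot.current_torque(),(F()-f0).round(2))
E
```

```text
raised b=0.0198 lat=-0.0002 roof=0.0011 F [-0.1   0.17 -2.46] t=16.13
[ 1.79958453e+02  7.47288836e-02 -8.84525841e+00] [0.05452166 0.01621379 0.06793092] [-0.4  -0.32  0.26]
```

```bash
python3 - <<'E'
from h import *
f0=np.load("f0.npy")
robot.pause(.2); st("s"); f0=F(); np.save("f0.npy",f0)
for b in np.arange(.0185,.004,-.0010):
    robot.line_to(tcp(b,.002),[180,0,YAW],velocity=.015); robot.pause(.08)
    d=F()-f0
    st("%.4f"%b); print(d.round(2), pose()[1].round(2))
    if d[0]<-4 or d[2]>8: break
E
```

```text
s b=0.0195 lat=-0.0001 roof=0.0018 F [-0.22 -1.34 -1.8 ] t=16.33
0.0185 b=0.0185 lat=-0.0000 roof=0.0020 F [ 0.15 -0.35 -3.08] t=16.67
[ 0.37  0.99 -1.27] [-180.      0.     -8.85]
0.0175 b=0.0178 lat=0.0001 roof=0.0020 F [-1.08 -0.14 -2.34] t=17.00
[-0.87  1.2  -0.53] [-1.80e+02  3.00e-02 -8.83e+00]
0.0165 b=0.0170 lat=0.0001 roof=0.0019 F [-3.2  -0.49 -0.77] t=17.33
[-2.98  0.85  1.03] [-1.80e+02  7.00e-02 -8.82e+00]
0.0155 b=0.0162 lat=0.0001 roof=0.0019 F [-5.57 -0.85 -1.09] t=17.67
[-5.35  0.49  0.71] [ 1.7999e+02  9.0000e-02 -8.8200e+00]
```

```bash
cat >> h.py <<'E'
def press(b,roof,target=10.0,hold=.65,step=.001,dx=0,maxn=8,dy=0):
    """step in till mean push ~ target, hold"""
    for i in range(maxn):
        x=np.mean([F()[0] for _ in range(3)])
        if -x>target-1: break
        b-=min(step,max(.0003,(target+x)/2600)); robot.line_to(tcp(b,roof,dx,dy),[180,0,YAW],velocity=.01); robot.pause(.06)
    t=robot.current_time_s(); st("press")
    while robot.current_time_s()-t<hold:
        robot.pause(.1); print(F().round(1),end=' ')
    st("held"); return b
E
python3 - <<'E'
from h import *
b=press(.0155,.002)
# ease off
robot.line_to(tcp(.0183,.002),[180,0,YAW],velocity=.012); robot.pause(.25); st("eased")
f0=F()
hit=robot.line_to(tcp(.0183,-.003),velocity=.01,f_stop=2.0); robot.pause(.1); st(f"lower {hit}"); print((F()-f0).round(2),pose()[1])
E
```

```text
press b=0.0140 lat=0.0002 roof=0.0020 F [-10.17  -1.49   2.97] t=19.52
[-10.   -1.4   2.5] [-9.4 -1.9  1.5] [-10.9  -2.1   3.1] [-10.3  -1.6   2.1] [-10.2  -1.4   1.3] [-10.3  -0.5   2.7] [-10.7  -2.4   3.1] held b=0.0140 lat=0.0002 roof=0.0020 F [-10.71  -2.37   3.13] t=20.22
eased b=0.0179 lat=-0.0001 roof=0.0021 F [-0.71  0.19 -2.47] t=21.24
lower True b=0.0180 lat=-0.0001 roof=0.0000 F [0.88 0.07 6.22] t=21.68
[ 1.59 -0.13  8.68] [-1.79997951e+02 -5.21358107e-02 -8.84899179e+00]
```

```bash
python3 - <<'E'
from h import *
robot.line_to(tcp(.0180,.0005),[180,0,YAW],velocity=.01); robot.pause(.15); st("soft")
fingers.gripper_to(.4); st("open")
robot.line_to(tcp(.0180,.07),velocity=.12); robot.pause(.2)
a=vision.grab_frame("wrist")[:,:,::-1];b=vision.grab_frame("side")[:,:,::-1];c=vision.grab_frame("scene")[:,:,::-1]
p=pose();np.savez("g.npz",p=p[0],r=p[1]);cv2.imwrite("pics/g_w.png",a)
st()
cv2.imwrite("pics/g.png",np.hstack([cv2.resize(a,(400,300)),cv2.resize(b[100:210,200:300],(330,300)),]))
E
```

```text
soft b=0.0180 lat=-0.0001 roof=0.0001 F [ 0.46 -0.71  0.1 ] t=22.34
open b=0.0182 lat=0.0000 roof=0.0004 F [0.33 0.72 0.2 ] t=22.71
 b=0.0182 lat=-0.0001 roof=0.0694 F [-0.2  -0.73 -0.08] t=23.79
```

View pics/g.png

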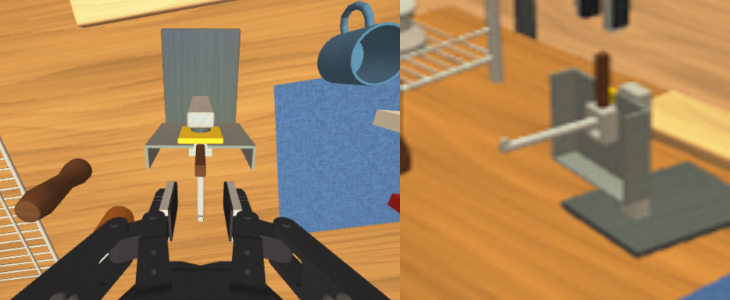

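```bash
cat > hov.py <<'E'
from h import *
import fit,sys
def hover(name,x,y,yaw,z,tag):
    robot.move_to([x,y,z],[180,0,yaw]); robot.pause(.3)
    p=pose(); im=vision.grab_frame("wrist")[:,:,::-1].copy(); K,E=cam("wrist",p)
    cv2.imwrite(f"pics/{tag}_raw.png",im)
    R=Rn.from_euler('z',yaw,degrees=True).as_matrix()
    o=np.array([x,y,0])-R@[-.01,0,0]
    for k,v in fit.M[name].items():
        u=proj(K,E,R@np.array(v)+o)[0]; cv2.circle(im,tuple(int(a) for a in u.round()),1,(0,255,0),-1)
    c=im[110:260,130:385]; cv2.imwrite(f"pics/{tag}.png",cv2.resize(c,None,fx=3,fy=3,interpolation=cv2.INTER_CUBIC)); print(p,robot.current_time_s())
E
python3 - <<'E'
from hov import *
fingers.gripper_to(.6)
hover("medium",.4160,-.2800,-13.8,.215,"m1")
E
```

```text
(array([ 0.41641706, -0.27962555,  0.21494623]), array([-1.79997760e+02,  4.44217746e-03, -1.37388300e+01])) 26.2667
```

View pics/m1.png

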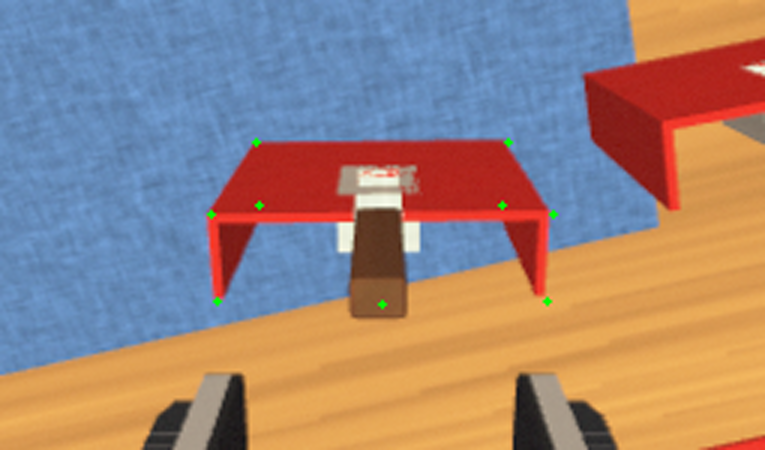

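```bash
cat > carry.py <<'E'
from h import *
def carry(x,y,zg,yaw,tag,blook=.185):
    robot.line_to([x,y,zg],[180,0,yaw],velocity=.12)
    fingers.gripper_to(0.0,120); print("gap",robot.current_finger_gap())
    robot.line_to([x,y,zg+.11],velocity=.15)
    f=F(); print("lifted",f.round(2))
    robot.move_to(tcp(blook,.02),[180,0,YAW]); robot.pause(.35); st("pre")
    p=pose(); im=vision.grab_frame("wrist")[:,:,::-1]; np.savez(tag+".npz",p=p[0],r=p[1])
    cv2.imwrite(f"pics/{tag}_raw.png",im); cv2.imwrite(f"pics/{tag}.png",cv2.resize(im[20:310,120:390],None,fx=2,fy=2,interpolation=cv2.INTER_CUBIC))
E
python3 - <<'E'
from carry import *
carry(.4160,-.2793,.126,-13.8,"m2")
E
```

```text
gap 0.15495159772224787
lifted [ 0.49 -1.34 -1.06]
pre b=0.1847 lat=-0.0005 roof=0.0200 F [-0.03  0.54 -1.4 ] t=30.52
```

View pics/m2.png

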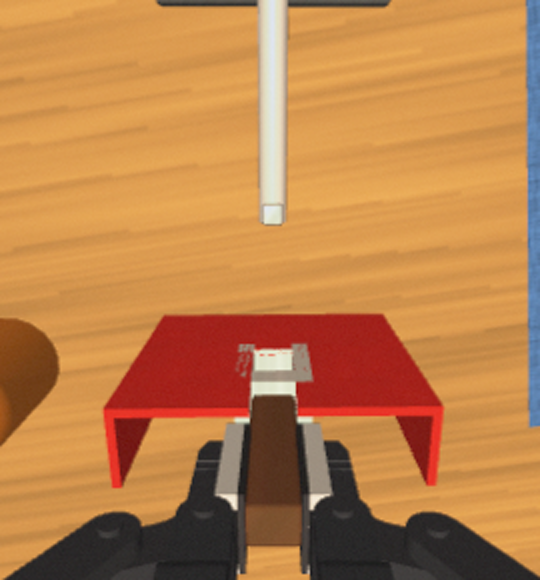

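```bash
cat > ins.py <<'E'
from h import *
def insert(bstop):
    robot.line_to(tcp(.165,.0085),[180,0,YAW],velocity=.08); robot.pause(.25); st("pre")
    hit=robot.line_to(tcp(.10,.0085),velocity=.06,f_stop=5); st(f"in {hit}")
    if hit: return False
    robot.pause(.1)
    robot.line_to(tcp(.095,.003),velocity=.05)
    hit=robot.line_to(tcp(bstop,.003),velocity=.06,f_stop=5); st(f"slid {hit}")
    robot.line_to(tcp(bstop,.002),velocity=.05); robot.pause(.25); st("at")
    return not hit
def feel(b0,bmin,step=.0015):
    f0=F(); b=b0
    while b>bmin:
        b-=step
        robot.line_to(tcp(b,.002),[180,0,YAW],velocity=.02); robot.pause(.06)
        d=F()-f0; st("%.4f"%b)
        if d[0]<-2.5 or abs(d[2])>6 or abs(d[1])>6: break
    return b
E
python3 - <<'E'
from ins import *
if insert(.046): print(feel(.046,.030))
a=vision.grab_frame("wrist")[:,:,::-1];cv2.imwrite("pics/m3.png",cv2.resize(a[20:310,120:390],None,fx=2,fy=2))
E
```

```text
pre b=0.1652 lat=0.0002 roof=0.0087 F [ 1.02  1.07 -1.5 ] t=31.26
in False b=0.1005 lat=0.0002 roof=0.0086 F [-0.04 -0.04 -1.27] t=32.49
slid False b=0.0464 lat=0.0002 roof=0.0030 F [ 0.78 -1.05 -2.25] t=33.86
at b=0.0461 lat=0.0000 roof=0.0021 F [ 0.3   0.33 -2.56] t=34.36
0.0445 b=0.0445 lat=-0.0000 roof=0.0019 F [ 0.09 -0.41 -2.6 ] t=34.67
0.0430 b=0.0430 lat=-0.0000 roof=0.0019 F [-0.6  -0.31 -1.34] t=34.98
0.0415 b=0.0415 lat=0.0000 roof=0.0020 F [-0.26 -0.28 -1.56] t=35.28
0.0400 b=0.0400 lat=-0.0000 roof=0.0020 F [ 1.    0.12 -1.49] t=35.59
0.0385 b=0.0385 lat=-0.0000 roof=0.0020 F [ 0.4   0.42 -1.81] t=35.90
0.0370 b=0.0371 lat=0.0001 roof=0.0019 F [-0.2  -0.05 -2.04] t=36.21
0.0355 b=0.0363 lat=0.0001 roof=0.0019 F [-3.2  -0.28 -0.91] t=36.52
0.03549999999999999
```

View pics/m3.png

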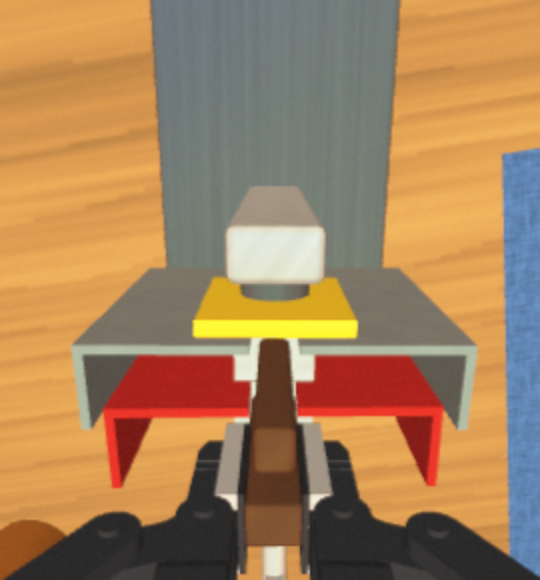

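```bash
cat >> ins.py <<'E'
def finish(b,bfree,up=.07):
    press(b,.002)
    robot.line_to(tcp(bfree,.002),[180,0,YAW],velocity=.014); robot.pause(.2); st("eased")
    f0=F()
    hit=robot.line_to(tcp(bfree,-.002),velocity=.008,f_stop=1.5); st(f"lower {hit}")
    robot.line_to(tcp(bfree,.0005),[180,0,YAW],velocity=.015); robot.pause(.12); st("soft")
    fingers.gripper_to(.45); st("open")
    robot.line_to(tcp(bfree,up),velocity=.12); st("up")
E
python3 - <<'E'
from ins import *
finish(.0355,.0370)
robot.pause(.1)
a=vision.grab_frame("wrist")[:,:,::-1];b=vision.grab_frame("side")[:,:,::-1]
cv2.imwrite("pics/m4.png",np.hstack([cv2.resize(a[20:310,120:390],(400,430)),cv2.resize(b[100:210,200:300],(390,430))]))
E
```

```text
press b=0.0336 lat=0.0002 roof=0.0017 F [-9.16 -1.19  1.46] t=38.11
[-8.3 -0.9  1.5] [-8.9 -2.1  2.5] [-8.4 -0.9  1.5] [-9.1 -1.3  1.9] [-8.9 -1.4  2.1] [-8.3 -1.4  1.6] [-10.   -1.6   2.3] held b=0.0337 lat=0.0002 roof=0.0017 F [-9.97 -1.63  2.34] t=38.81
eased b=0.0366 lat=0.0000 roof=0.0020 F [-2.29  0.02 -2.12] t=39.62
lower True b=0.0374 lat=-0.0002 roof=0.0007 F [ 0.13 -0.81  3.91] t=39.87
soft b=0.0370 lat=-0.0002 roof=0.0007 F [-1.26  0.14  3.35] t=40.31
open b=0.0369 lat=0.0000 roof=0.0002 F [0.02 1.09 0.4 ] t=40.67
up b=0.0373 lat=-0.0002 roof=0.0692 F [-0.7   0.35 -0.69] t=41.41
```

View pics/m4.png

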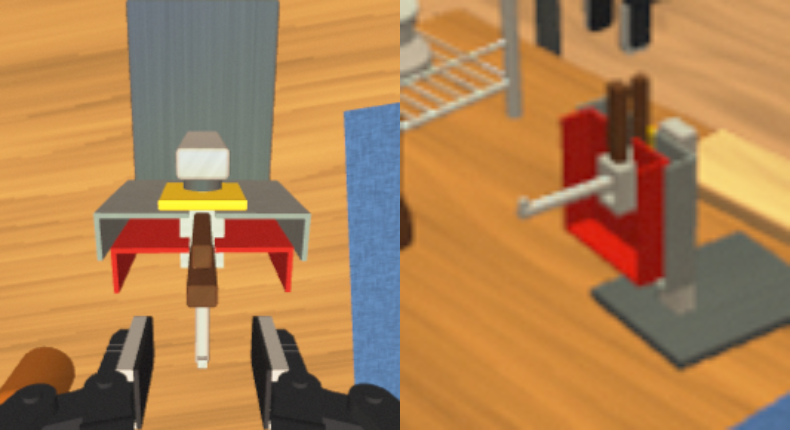

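```bash
python3 - <<'E'
from hov import *
fingers.gripper_to(.6)
hover("small",.6086,-.2203,-11.6,.205,"s1")
E
```

```text
(array([ 0.6090684 , -0.21922674,  0.20513654]), array([-1.79984310e+02, -1.59781187e-02, -1.14985043e+01])) 43.6667
```

View pics/s1.png

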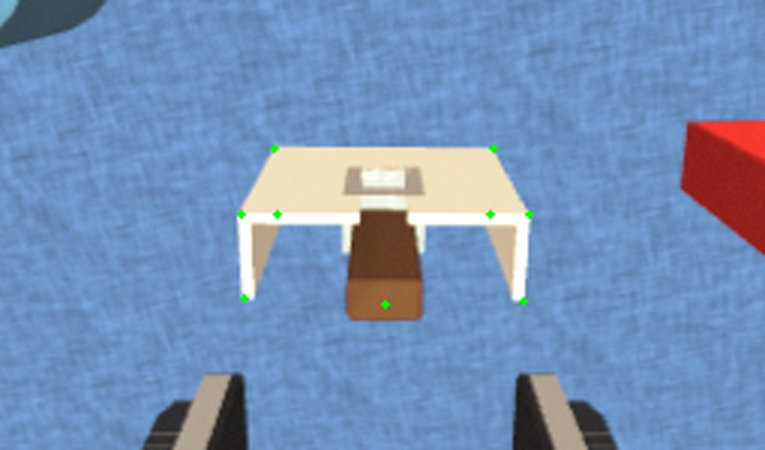

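```bash
python3 - <<'E'
import re
s=open('carry.py').read()
s=s.replace('    robot.move_to(tcp(blook','    if via is not None: robot.move_to(via,[180,0,YAW])\n    robot.move_to(tcp(blook').replace('blook=.185','blook=.185,via=None')
open('carry.py','w').write(s)
from carry import *
carry(.6086,-.2203,.116,-11.6,"s2",via=[.50,-.03,.24])
E
```

```text
gap 0.21483593673806953
lifted [ 0.15 -0.22 -1.89]
pre b=0.1845 lat=-0.0011 roof=0.0201 F [-0.24  0.16 -0.99] t=47.92
```

View pics/s2.png

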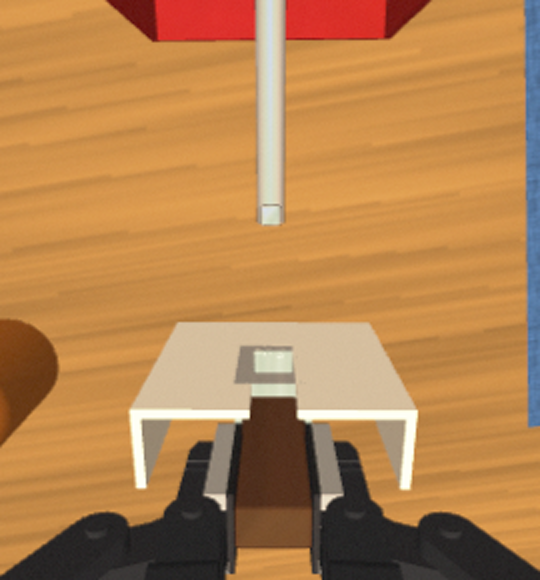

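```bash
python3 - <<'E'
from ins import *
if insert(.063): print(feel(.063,.050))
a=vision.grab_frame("wrist")[:,:,::-1];cv2.imwrite("pics/s3.png",cv2.resize(a[20:310,120:390],None,fx=2,fy=2))
E
```

```text
pre b=0.1652 lat=0.0003 roof=0.0088 F [-0.51 -0.33 -1.27] t=48.66
in False b=0.1005 lat=0.0002 roof=0.0085 F [ 0.29  0.29 -1.82] t=49.89
slid False b=0.0632 lat=0.0001 roof=0.0028 F [ 0.47  0.78 -2.15] t=50.98
at b=0.0630 lat=0.0000 roof=0.0021 F [-0.54  0.46 -2.31] t=51.48
0.0615 b=0.0614 lat=-0.0001 roof=0.0020 F [-0.41 -0.28 -0.95] t=51.78
0.0600 b=0.0600 lat=-0.0000 roof=0.0020 F [-0.01  0.32 -1.8 ] t=52.09
0.0585 b=0.0585 lat=-0.0000 roof=0.0020 F [-0.51  0.91 -1.93] t=52.40
0.0570 b=0.0570 lat=-0.0000 roof=0.0020 F [ 0.2  -0.12 -1.36] t=52.71
0.0555 b=0.0558 lat=0.0001 roof=0.0019 F [-0.43 -0.68 -2.12] t=53.02
0.0540 b=0.0551 lat=0.0002 roof=0.0018 F [-4.18 -0.41 -0.58] t=53.33
0.05399999999999999
```

View pics/s3.png

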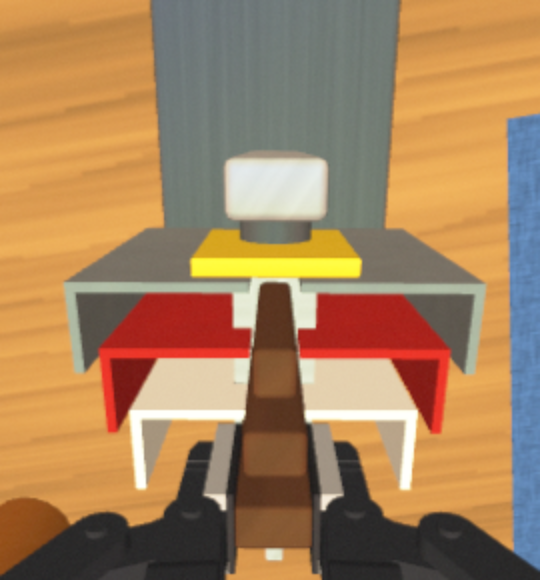

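```bash
python3 - <<'E'
from ins import *
finish(.0540,.0559,up=.085)
robot.pause(.1)
a=vision.grab_frame("wrist")[:,:,::-1];b=vision.grab_frame("side")[:,:,::-1];c=vision.grab_frame("scene")[:,:,::-1]
cv2.imwrite("pics/z.png",np.hstack([cv2.resize(a[20:310,120:390],(400,430)),cv2.resize(b[100:210,200:300],(390,430))]))
cv2.imwrite("pics/z_sc.png",c)
E
```

```text
press b=0.0532 lat=0.0003 roof=0.0018 F [-9.2  -0.64  2.16] t=54.61
[-8.5 -1.   2.8] [-8.8 -0.2  2.3] [-9.1 -1.   3.2] [-8.4 -1.6  3.5] [-8.5 -1.1  2.4] [-8.2 -1.2  2.9] [-8.4 -0.5  2.9] held b=0.0532 lat=0.0003 roof=0.0018 F [-8.39 -0.51  2.94] t=55.31
eased b=0.0555 lat=-0.0001 roof=0.0020 F [-1.2   0.7  -2.88] t=56.07
lower True b=0.0556 lat=-0.0001 roof=0.0011 F [0.31 0.12 5.01] t=56.37
soft b=0.0555 lat=-0.0001 roof=0.0011 F [-0.29 -1.48  5.24] t=56.79
open b=0.0562 lat=-0.0001 roof=-0.0004 F [-0.24  0.4   0.58] t=57.12
up b=0.0563 lat=-0.0002 roof=0.0840 F [ 0.26 -0.35 -0.4 ] t=57.98
```

View pics/z.png

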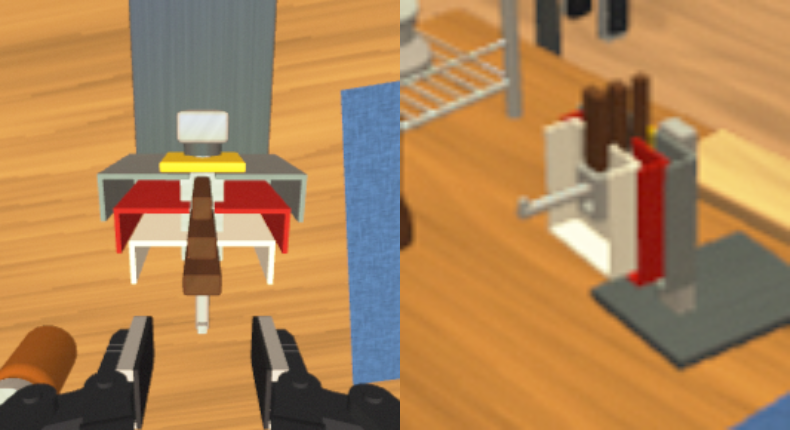

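View pics/z_sc.png

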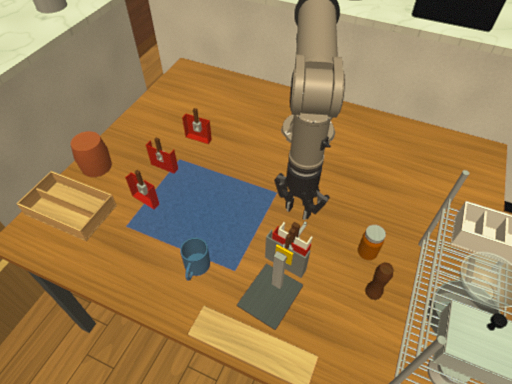

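```bash
python3 - <<'E'
from h import *
fs=[]
for i in range(2):
    fs.append(vision.grab_frame("wrist").astype(int)); robot.pause(.3)
d=np.abs(fs[1]-fs[0])[20:260,120:390].mean(2); print("diff px>25:",(d>25).sum(),d.max(),d.mean())
print(F().round(2),robot.current_time_s())
workorder.close_job()
E
```

```text
diff px>25: 623 76.0 2.409542181069959
[0.45 0.06 0.33] 58.9333
the job is handed in; nothing more can be done
```

All three drip pans are hanging on the rod in the order large, medium, small, each nested into the one before. I handed the job in at about 59 s of the 72 s allowed.

- **Medium pan:** I used the red pan at scene pixel (197,166), at y ≈ -0.28 m. It stood farthest to the robot's left of the four red ones.
- **Hanging:** Each eye went over the nib and onto the rod without touching.
- **Holding push:** Each pan was held pressed for about 0.7 s, then eased off, lowered onto the rod and let go. The push was about 10 N for the large pan. It was a little under for the other two, at 8.3–10 N for the medium and 8.2–9.2 N for the small.
- **Last pictures:** The pans look straight and close together, and the mug, jar, mill and hook do not look moved. From the arm's positions at contact, I estimate the gaps at about 1 mm or less. The gripper is open and clear above the pans.

**Checks that disagreed:**
- **Stillness:** Two wrist pictures about 0.35 s apart differed in 623 pixels. I put this down to the arm still settling after it rose, but I did not confirm it separately, so stillness is not proven.
- **Large pan's first slide:** It rubbed on the rod with about 5 N, because the long move dipped by about 1.5 mm. I raised it and finished in small steps.
- **Setting down:** The pans bore down on the rod with about 6–9 N for a moment before I let go.

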